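Count three trays on the click-wheel counter

TASK

Three trays of tart shells have gone onto the rack: count them on the tray counter with the yellow wheel by gently flicking its edge tabs with a fingertip, clockwise seen from above, exactly three clicks (the red tab then stands over the green pointer). Flick one click at a time, letting the wheel rest a moment at each click, and never run it past the third. Grasp nothing, and leave the blue-wheeled counter, the tart tin, the cake ring and the jug as they are.

Things in the scene. Friction and masses are not known exactly. Their poses are not given: they have to be found in the camera images.
- counter_yellow: yellow-wheeled tray counter, fixed to the bench: aluminium box 150 x 150 mm, 50 mm high, a flat six-tab click wheel on top turning about the box's upright centre line. Origin: centre of the box's underside, on the wheel's axis; z up. A flat green pointer mark (22 x 20 mm) lies on the box's top, 47 to 69 mm out along -x; the red tab starts opposite it
- red_tab_yellow (a point): outer end of the yellow wheel's one red tab, 56 mm from the axis, 70 mm above the bench; turns with the wheel. Wheel: hub 64 mm across, six straight radial tabs every 60 degrees (one red), 7 to 9 mm wide, reaching 56 mm from the axis, 60 to 80 mm above the bench (steel cap on the hub to 84 mm); between tabs it is open down to the box's top at 50 mm
- wheel_yellow (a joint): angle of the yellow wheel: 0 at the start, grows clockwise seen from above, 1.047 rad (60 degrees) a click, 3.142 at three clicks. A sprung detent holds it at every click, in both directions: turning it by a tab takes about 2 N; past half a click (0.52 rad) it springs on by itself to the next click and stops there
- counter_blue: blue-wheeled tray counter, fixed to the bench: aluminium box 150 x 150 mm, 50 mm high, a flat six-tab click wheel on top turning about the box's upright centre line. Origin: centre of the box's underside, on the wheel's axis; z up. A flat green pointer mark (22 x 20 mm) lies on the box's top, 47 to 69 mm out along -x; the red tab starts opposite it
- red_tab_blue (a point): outer end of the blue wheel's one red tab, 56 mm from the axis, 70 mm above the bench; turns with the wheel. Wheel: hub 64 mm across, six straight radial tabs every 60 degrees (one red), 7 to 9 mm wide, reaching 56 mm from the axis, 60 to 80 mm above the bench (steel cap on the hub to 84 mm); between tabs it is open down to the box's top at 50 mm
- wheel_blue (a joint): angle of the blue wheel, as the yellow one's; must stay at 0
- tart_tin: loose fluted steel tart tin, 86 mm across the top, 28 mm high, standing on the bench; origin at the centre of its underside
- cake_ring: loose steel cake ring, 110 mm across, 45 mm high, on the bench; origin at the centre of its underside
- jug: loose white plastic jug with a handle towards its +y, 90 mm across, 120 mm high, standing on the bench; origin at the centre of its underside
Mind the look-alikes: they are no part of the job. What is shaped like the tart_tin but pink is not meant.

How it is judged:
By the outcome, as a careful person would: the job done as asked, in the order asked, and still so for the second after the job is handed in, with the robot touching nothing.
It also fails if it takes over 56 s, if anything falls off the work surface, if the arm or the gripper's body presses on something with over 40 N, if the wrist force passes 120 N, or if a joint passes its speed limit or range.

ROBOT

A 6-joint arm with a two-finger parallel gripper is mounted at the origin on the work surface. World frame = base frame: x ahead of the robot, y to its left, z up, the work surface at z = 0. Lengths are in m, angles in degrees, forces in N, time in s.
With the tool pointing down it reaches from about 0.35 to 0.875 m from the base axis. Payload 4.2 kg.
Tool frame: the origin (TCP) lies where the fingers leave the gripper's body, on its centre line; the fingertips stand 70 mm ahead of it and the grasp point (between the pads) lies 51 mm ahead of it; z points along the fingers, y is the direction in which the jaws open and shut (so a half turn about z gives the same grasp; the last joint's range is limited). The gripper opens to 87 mm and grips with 3 to 60 N. Pads are 19 mm wide; open, the fingers measure 117 mm over their backs; the gripper's body (75 mm by 190 mm) begins 51 mm behind the grasp point.
Start: joints at [-54.11, 22.042, 0.453, 0, -68.411, -14.817], TCP at [0.225, -0.583, 0.292] pointing down, gripper open.
Joint ranges: [-179.83, 179.83], [-69.29, 118.12], [-61.27, 80.66], [-181.25, 117.63], [-171.15, -9.14], [-177.46, 177.46]. Speed limits (degrees/s): [159.86, 159.86, 180, 180, 180, 180].

INTERFACE

Orientations are given as a 3x3 rotation matrix whose columns are the frame's x, y, z axes.
In Python, from station import sense, cams, job gives the robot as it stands. The module is installed in compiled form; this text tells all that it offers.
- The arm moves only by the shell command python3 -m handwheel 'ROWS'. ROWS is JSON, a list of rows, each a list of 5 numbers: the shift along the tool's x, y, z in cm, then the turn about the tool's z in degrees, then the opening, from 0 (shut) to 1 (fully open). A call has 1 to 10 rows; each row shifts and turns the commanded pose from where the row before left it, along the tool's axes as they then stand; what a row does not reach is not made up. A row lasts 1/8 s, in which the tool goes at most 62.5 mm and 10.7 degrees, less where a joint would pass 70% of its speed; a pose out of reach is approached as far as the arm can. A call with a gripper value outside its range is refused whole. The fingers move at their own pace and stop on an object; the grip force is fixed at half the most. Time passes only in rows, so rows that do not move let the fingers close. It gives the time, the measured TCP pose, the force and the opening at its end, in the units of the state.
- sense(): the state, without advancing time (a new reading comes with each control period).
- cams.capture(name): name is "scene" or "side" or "wrist"; returns the picture (384x512x3 uint8, red, green, blue); there is no depth.
- cams.camera_params(name): a dict with "fx", "fy", "cx", "cy" (pixels), "origin" and "rotation" of the camera in the world. Camera axes: x right, y down, z forward; pixel columns grow to the right and rows downward; lengths in m; the calibration is good to about 2 mm. A picture is of the moment at which its call begins: read the wrist's pose just before it. camera_params takes no time and is no camera call; for the wrist camera it gives the pose at the moment of the call.
- job.finish_job(): hands the job in, once; it reports no verdict.
The state is a dict: "time_s": time; "joints": joint angles; "joint_velocities": joint speeds; "effort": joint torques, N m; "tcp_pos": TCP position; "ee_rot": TCP orientation; "wrist_force": force on the tool from outside, world axes, zero at the start; "moment": the same for the moment, N m; "gripper_width": opening from 0.0 (shut) to 1.0 (fully open).
Only numpy, scipy, OpenCV 4.12 (cv2) and the standard library are available. Lean on these libraries where they do the work, as an engineer would, in place of code of your own. Each camera call takes 0.05 s, during which the arm holds its last target. There are 200 camera calls.

## Working session

There is one attempt and no reset: what is moved stays moved. The work goes in short steps, Python scripts to look and compute and a shell command to move; the robot and the scene stay as the last step left them, time stands still between calls to the robot, and variables do not carry over. Pictures are saved under pics/ and viewed, about 8 in all and at most 12, crops included, and the job is handed in when it is done.

```bash
mkdir -p pics
python3 - <<'E'
from station import sense,cams
import cv2,numpy as np
s=sense();print(s['time_s'],s['tcp_pos'],np.round(s['ee_rot'],3).tolist(),s['gripper_width'])
ims=[]
for n in('scene','side'):
    p=cams.camera_params(n);print(n,{k:np.round(v,4).tolist() for k,v in p.items()})
    im=cams.capture(n)[...,::-1];cv2.imwrite(f'pics/{n}0.png',im)
E
```

```text
0.0 [ 0.22456254 -0.58280524  0.29117478] [[-0.933, -0.359, -0.001], [-0.359, 0.933, 0.002], [0.0, 0.002, -1.0]] 1.0034360224133243
scene {'fx': 438.5788, 'fy': 438.5788, 'cx': 256.8168, 'cy': 195.5032, 'origin': [1.0444, -0.0921, 0.7976], 'rotation': [[0.1971, 0.8288, -0.5236], [0.9803, -0.1604, 0.1151], [0.0114, -0.536, -0.8441]]}
side {'fx': 494.5028, 'fy': 494.5028, 'cx': 251.8479, 'cy': 184.7623, 'origin': [0.0139, 0.6164, 0.6225], 'rotation': [[-0.7313, -0.3639, 0.5769], [-0.682, 0.3924, -0.6172], [-0.0018, -0.8448, -0.5351]]}
```

View pics/scene0.png

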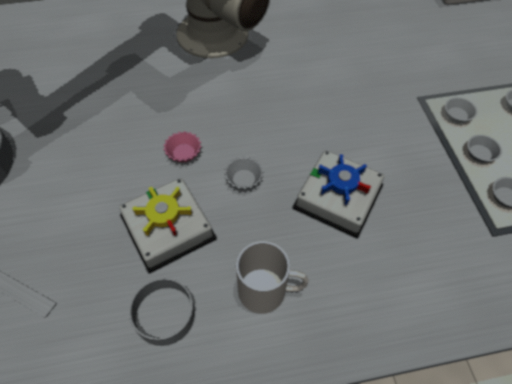

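View pics/side0.png

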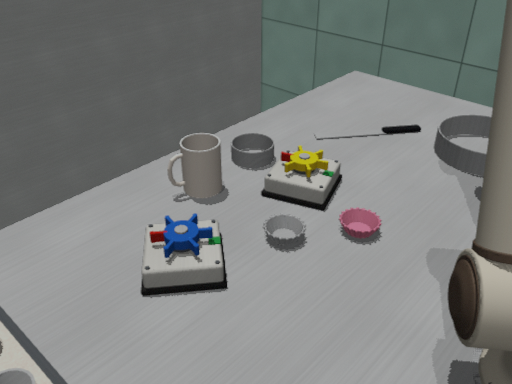

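The scene view shows the yellow wheel at about (162,209), its red tab at (172,227) and its green pointer at (152,193). The blue counter is at (344,178), the tin at (244,174), the pink look-alike at (183,147), the ring at (163,310) and the jug at (263,277).

The yellow-wheeled counter is the one meant; the blue one is the look-alike. Next I'll measure it by masks from both views.

```bash
cat > h.py <<'E'
import numpy as np,cv2
from station import sense,cams
def ray(p,u,v,z):
    d=np.array(p['rotation'])@[(u-p['cx'])/p['fx'],(v-p['cy'])/p['fy'],1]
    o=np.array(p['origin']);return o+d*(z-o[2])/d[2]
def masks(im): # BGR
    h=cv2.cvtColor(np.ascontiguousarray(im),cv2.COLOR_BGR2HSV);H,S,V=h[...,0],h[...,1],h[...,2]
    return dict(yel=(H>22)&(H<35)&(S>150)&(V>90),red=((H<6)|(H>174))&(S>190)&(V>70),grn=(H>45)&(H<80)&(S>150)&(V>50),blu=(H>105)&(H<130)&(S>170)&(V>60))
def blobs(m,mn=12):
    n,l,st,c=cv2.connectedComponentsWithStats(m.astype(np.uint8))
    return [(st[i,4],c[i]) for i in range(1,n) if st[i,4]>=mn]
def poly(m): return cv2.findNonZero(m.astype(np.uint8))[:,0]
E
python3 - <<'E'
from h import *
for n in('scene','side'):
    p=cams.camera_params(n);im=cv2.imread(f'pics/{n}0.png');M=masks(im)
    for k,z in(('yel',.08),('red',.08),('grn',.05),('blu',.08)):
        for a,c in blobs(M[k]): print(n,k,a,c.round(1),ray(p,*c,z).round(4))
    # wheel plane points: outermost distances
    c=poly(M['yel']);P=np.array([ray(p,*q,.08)[:2] for q in c]);mc=cv2.minEnclosingCircle((P*1000).astype(np.float32));print('circ',mc)
cv2.imwrite('pics/crop.png',cv2.resize(cv2.imread('pics/scene0.png')[165:280,105:235],None,fx=5,fy=5,interpolation=cv2.INTER_CUBIC))
E
```

```text
scene yel 782 [160.9 208.8] [ 0.5939 -0.1787  0.08  ]
scene red 24 [364.2 185.8] [0.6172 0.2182 0.08  ]
scene red 26 [171.  225.8] [ 0.6342 -0.1634  0.08  ]
scene grn 32 [315.3 172.8] [0.5488 0.1411 0.05  ]
scene blu 671 [342.1 178.5] [0.5921 0.1806 0.08  ]
circ ((594.3200073242188, -178.8596649169922), 54.42826461791992)
side yel 635 [305.9 161.7] [ 0.576  -0.1604  0.08  ]
side red 60 [285.5 156.6] [ 0.6242 -0.1477  0.08  ]
side red 115 [156.6 236.2] [0.6064 0.2287 0.08  ]
side grn 33 [328.1 173.1] [ 0.5389 -0.1962  0.05  ]
side grn 71 [214.5 240.4] [0.551  0.1426 0.05  ]
side blu 1054 [184.3 235.8] [0.5715 0.1947 0.08  ]
circ ((583.7103271484375, -162.36849975585938), 67.6644287109375)
```

View pics/crop.png

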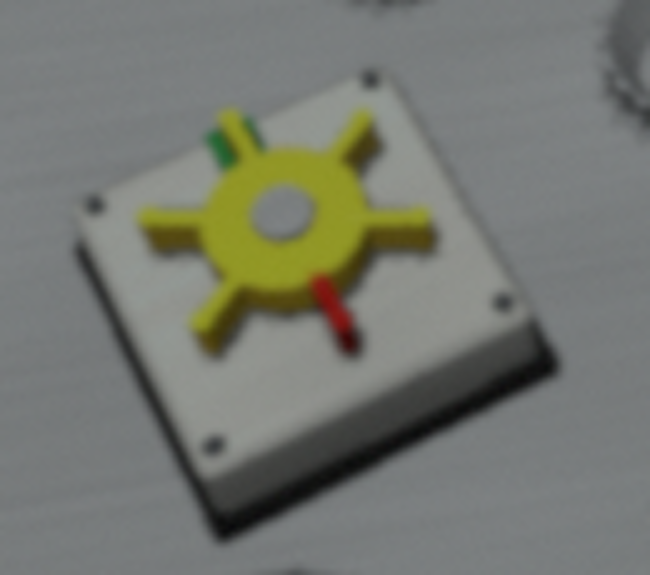

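The enlarged crop confirms it: yellow wheel, red tab tip at about (174,232) in the full image, opposite the green pointer, which lies under a yellow tab at (151,187). The cap is at (162,207.6) and the screws sit at the box corners. Now I'll work out the pose.

Run:
```python
from h import *
p=cams.camera_params('scene');f=lambda u,v,z:ray(p,u/5+105-.4,v/5+165-.4,z)[:2]
cap=f(284,213,.084);red=f(343,328,.08);opp=f(231,113,.08)
S=[f(*q,.05) for q in((95,205),(370,78),(503,302),(214,445))]
tips=[f(*q,.08) for q in((231,113),(368,117),(432,213),(343,328),(198,325),(140,212))]
sc=np.mean(S,0)
print('cap',cap,'screws',sc,np.linalg.norm(S[0]-S[2]),'tips',np.mean(tips,0))
e=(S[3]-S[0]+S[2]-S[1]);print('yaw box',np.degrees(np.arctan2(e[1],e[0])))
for t in tips:d=t-np.mean([cap,sc],0);print(np.linalg.norm(d).round(4),np.degrees(np.arctan2(d[1],d[0])).round(1))
q=cams.camera_params('side');im=cv2.imread('pics/side0.png')[145:180,285:330];g=cv2.cvtColor(im,cv2.COLOR_BGR2HSV)
print('side cap guess',ray(q,304.5,157.5,.084)[:2])
s=sense();c=np.mean([cap,sc],0);R=np.array(s['ee_rot']);print('yaw of -x',np.degrees(np.arctan2(-R[1,0],-R[0,0])))
```

```text
cap [ 0.59309731 -0.17699544] screws [ 0.59054794 -0.17783438] 0.16972774265109686 tips [ 0.59196476 -0.17696123]
yaw box 19.0567995350629
0.0535 -162.0
0.0528 137.4
0.0559 80.3
0.0551 18.1
0.0539 -40.6
0.0549 -102.7
side cap guess [ 0.58585903 -0.16751344]
yaw of -x 21.061057034968606
```

```bash
python3 -m handwheel '[[-4.4,3.04,0,0.2,0],[-4.4,3.04,0,0.2,0],[-4.4,3.04,0,0.2,0],[-4.4,3.04,0,0.2,0],[-4.4,3.04,0,0.2,0],[-4.4,3.04,0,0.2,0],[-4.4,3.04,0,0.2,0],[-4.4,3.04,0,0.2,0],[-4.4,3.04,0,0.2,0],[-4.4,3.04,0,0.2,0]]'; python3 -m handwheel '[[0,0,0,0,0],[0,0,0,0,0]]' >/dev/null
python3 - <<'E'
from h import *
s=sense();p=cams.camera_params('wrist');im=cams.capture('wrist')[...,::-1];cv2.imwrite('pics/w1.png',im)
R=np.array(s['ee_rot']);print(s['time_s'],s['tcp_pos'],R.round(3).tolist(),s['gripper_width'],s['wrist_force'])
print({k:np.round(v,3).tolist() for k,v in p.items()})
np.save('w1.npy',p,allow_pickle=True)
E
```

```text
time_s: 1.35
tcp_pos: [0.5335, -0.1445, 0.292]
ee_rot: [[-0.945, -0.327, -0.001], [-0.327, 0.945, 0.0], [0.0, 0.0, -1.0]]
wrist_force: [0.9, -0.3, 0.6]
gripper_width: 0.016
1.6 [ 0.53255746 -0.14596529  0.29169249] [[-0.945, -0.327, -0.001], [-0.327, 0.945, 0.0], [0.001, 0.001, -1.0]] 0.003924644573315138 [ 0.3056249  -0.09067568 -0.72132941]
{'fx': 296.988, 'fy': 296.988, 'cx': 257.06, 'cy': 188.689, 'origin': [0.453, -0.175, 0.384], 'rotation': [[-0.327, 0.9, 0.287], [0.945, 0.311, 0.101], [0.002, 0.304, -0.953]]}
```

View pics/w1.png

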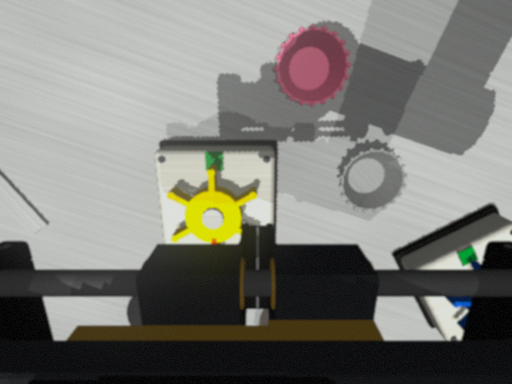

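The wrist view shows the cap at about (212,218), the pointer tab at (213,172), screws at (161,159) and (266,158), and the shut fingers at (258,290).

Run:
```python
from h import *
p=np.load('w1.npy',allow_pickle=True).item();im=cv2.imread('pics/w1.png');M=masks(im)
h=cv2.cvtColor(im,cv2.COLOR_BGR2HSV);cap=(h[...,1]<60)&(np.hypot(*(np.mgrid[:384,:512]-np.array([218,212])[:,None,None]))<14)
for a,c in blobs(cap):print('cap',a,c,ray(p,*c,.084)[:2])
for a,c in blobs(M['grn']):print('grn',a,c,ray(p,*c,.05)[:2])
a,b=ray(p,161,159,.05)[:2],ray(p,266.5,158,.05)[:2];d=b-a;print(np.linalg.norm(d),np.degrees(np.arctan2(d[1],d[0]))-90)
n=np.array([d[1],-d[0]]);print('centre from screws',(a+b)/2+n/2)
s=sense();R=np.array(s['ee_rot']);
c=np.mean([ray(p,*c,.084)[:2] for _,c in blobs(cap)],0);print('tcp in u,w',np.dot(s['tcp_pos'][:2]-c,-R[:2,0]),np.dot(s['tcp_pos'][:2]-c,R[:2,1]))
```

```text
cap 314 [212.2611465  218.21656051] [ 0.59108828 -0.17829979]
grn 24 [208.91666667 159.5       ] [ 0.53806929 -0.20297604]
grn 198 [467.02525253 255.38383838] [0.55020375 0.14259541]
0.12067805795579743 19.615641050176066
centre from screws [ 0.59198746 -0.17783573]
tcp in u,w -0.04519956401069824 0.04922355645647315
```

```bash
python3 -m handwheel '[[0.7,0.6,4,0,0],[0,0,4,0,0],[0,0,4,0,0],[0,0,2,0,0],[0,0,1.6,0,0],[0,0,0,0,0],[0,0,0,0,0]]'
python3 - <<'E'
from h import *
cv2.imwrite('pics/w2.png',np.hstack([cv2.resize(cams.capture('side')[120:210,250:350,::-1],(400,360),interpolation=2),cv2.resize(cams.capture('scene')[160:260,105:215,::-1],(396,360),interpolation=2)]))
s=sense();d=s['tcp_pos'][:2]-[.5915,-.178];R=np.array(s['ee_rot']);print(s['tcp_pos'],-d@R[:2,0],d@R[:2,1],s['wrist_force'],s['time_s'])
E
```

```text
time_s: 2.52
tcp_pos: [0.5245, -0.1434, 0.1371]
ee_rot: [[-0.945, -0.326, 0.001], [-0.326, 0.945, -0.0], [-0.001, -0.001, -1.0]]
wrist_force: [-0.5, 0.5, -0.6]
gripper_width: 0.009
[ 0.52467769 -0.14310324  0.13729109] -0.051778055990362296 0.054790681425300476 [0.17105652 0.09414528 0.43317386] 2.625
```

View pics/w2.png

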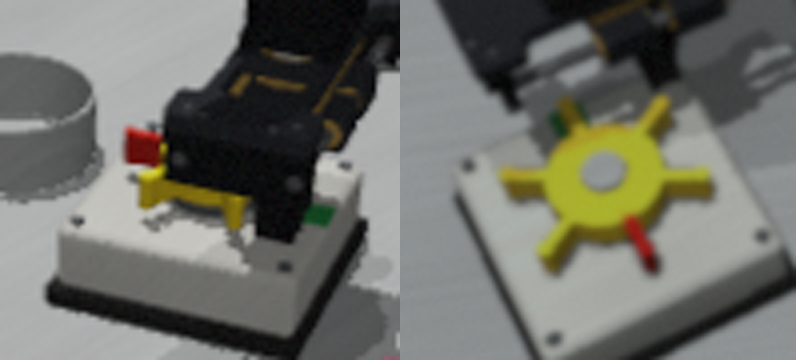

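The side crop shows the finger at (280,210), in the gap beside the tab at (235,210), before any contact. First flick now.

```bash
python3 -m handwheel '[[-0.6,0,0,0,0],[-0.5,0,0,0,0],[-0.4,0,0,0,0],[-0.4,0,0,0,0],[-0.4,0,0,0,0],[-0.4,0,0,0,0],[-0.4,0,0,0,0]]';python3 -m handwheel '[[-0.4,0,0,0,0],[-0.4,0,0,0,0],[-0.4,0,0,0,0],[-0.4,0,0,0,0],[-0.5,0,0,0,0],[0,0,0,0,0],[0,0,0,0,0]]'
python3 - <<'E'
from h import *
cv2.imwrite('pics/w3.png',np.hstack([cv2.resize(cams.capture('side')[120:210,250:350,::-1],(400,360),interpolation=2),cv2.resize(cams.capture('scene')[160:260,105:215,::-1],(396,360),interpolation=2)]))
s=sense();d=s['tcp_pos'][:2]-[.5915,-.178];R=np.array(s['ee_rot']);print(s['tcp_pos'],-d@R[:2,0],d@R[:2,1],s['wrist_force'],s['time_s'])
E
```

```text
time_s: 3.5
tcp_pos: [0.5541, -0.1326, 0.1362]
ee_rot: [[-0.945, -0.327, 0.001], [-0.327, 0.945, -0.0], [-0.0, -0.0, -1.0]]
wrist_force: [-1.5, -0.2, -0.3]
gripper_width: 0.005
time_s: 4.38
tcp_pos: [0.5734, -0.1257, 0.1362]
ee_rot: [[-0.945, -0.327, -0.0], [-0.327, 0.945, 0.0], [0.0, 0.0, -1.0]]
wrist_force: [-0.3, 0.4, -0.8]
gripper_width: 0.005
[ 0.57331219 -0.125773    0.13622903] -0.00012769565271490336 0.05530316393890507 [-0.71999315 -0.75067827  0.23020029] 4.475
```

View pics/w3.png

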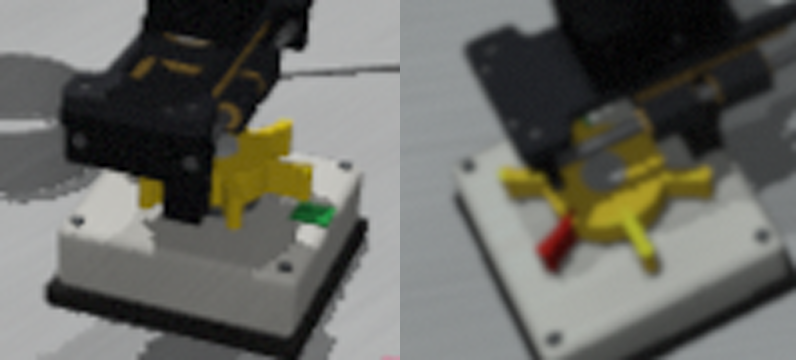

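The first click is good: in the scene crop the red tab moved from (640,245) to (555,240), one step clockwise, and the tabs sit on their detents. I'll lift, go back, descend and repeat.

```bash
python3 -m handwheel '[[0,0,-2,0,0],[0,0,-2,0,0],[1.7,0,0,0,0],[1.8,0,0,0,0],[1.7,0,0,0,0],[0,0,0,0,0],[0,0,2,0,0],[0,0,2,0,0],[0,0,0,0,0],[0,0,0,0,0]]' && python3 -m handwheel '[[-0.6,0,0,0,0],[-0.5,0,0,0,0],[-0.4,0,0,0,0],[-0.4,0,0,0,0],[-0.4,0,0,0,0],[-0.4,0,0,0,0],[-0.4,0,0,0,0]]' && python3 -m handwheel '[[-0.4,0,0,0,0],[-0.4,0,0,0,0],[-0.4,0,0,0,0],[-0.4,0,0,0,0],[-0.5,0,0,0,0],[0,0,0,0,0],[0,0,0,0,0]]'
python3 - <<'E'
from h import *
cv2.imwrite('pics/w4.png',np.hstack([cv2.resize(cams.capture('side')[120:210,250:350,::-1],(400,360),interpolation=2),cv2.resize(cams.capture('scene')[160:260,105:215,::-1],(396,360),interpolation=2)]))
s=sense();d=s['tcp_pos'][:2]-[.5915,-.178];R=np.array(s['ee_rot']);print(s['tcp_pos'],-d@R[:2,0],d@R[:2,1],s['wrist_force'],s['time_s'])
E
```

```text
time_s: 5.72
tcp_pos: [0.525, -0.1427, 0.1367]
ee_rot: [[-0.945, -0.327, 0.001], [-0.327, 0.945, -0.0], [-0.001, -0.001, -1.0]]
wrist_force: [-0.6, -0.0, 0.1]
gripper_width: 0.009
time_s: 6.6
tcp_pos: [0.5541, -0.1326, 0.1362]
ee_rot: [[-0.945, -0.327, 0.0], [-0.327, 0.945, -0.0], [-0.0, -0.0, -1.0]]
wrist_force: [-1.0, 0.8, -0.3]
gripper_width: 0.006
time_s: 7.48
tcp_pos: [0.5734, -0.1257, 0.1362]
ee_rot: [[-0.945, -0.327, -0.0], [-0.327, 0.945, 0.0], [0.0, 0.0, -1.0]]
wrist_force: [-0.1, 0.0, 0.2]
gripper_width: 0.0
[ 0.57329924 -0.1257778   0.13622696] -0.00014308178002206366 0.05530285064344529 [ 0.32994411 -0.25577565 -0.56672251] 7.575
```

View pics/w4.png

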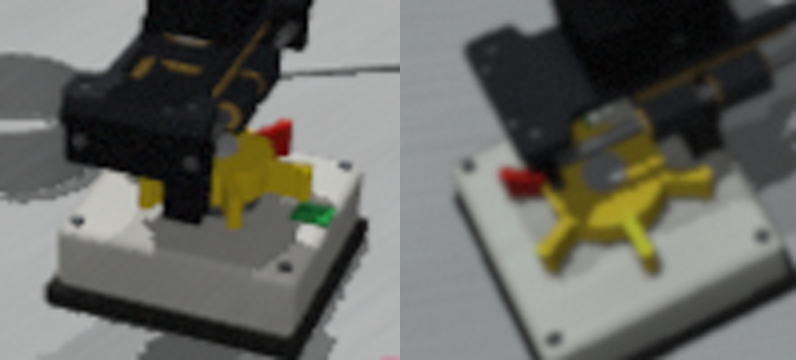

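The second click is done: the red tab is at (520,180) in the scene crop, next to the pointer. One more.

```bash
python3 -m handwheel '[[0,0,-2,0,0],[0,0,-2,0,0],[1.7,0,0,0,0],[1.8,0,0,0,0],[1.7,0,0,0,0],[0,0,0,0,0],[0,0,2,0,0],[0,0,2,0,0],[0,0,0,0,0],[0,0,0,0,0]]' && python3 -m handwheel '[[-0.6,0,0,0,0],[-0.5,0,0,0,0],[-0.4,0,0,0,0],[-0.4,0,0,0,0],[-0.4,0,0,0,0],[-0.4,0,0,0,0],[-0.4,0,0,0,0]]' && python3 -m handwheel '[[-0.4,0,0,0,0],[-0.4,0,0,0,0],[-0.4,0,0,0,0],[-0.4,0,0,0,0],[-0.5,0,0,0,0],[0,0,0,0,0],[0,0,0,0,0]]' && python3 -m handwheel '[[0,0,-2,0,0],[0,0,-3,0,0],[0,0,-5,0,0],[0,4,-5,0,0],[0,5,0,0,0],[0,5,0,0,0],[0,5,0,0,0],[0,5,0,0,0],[0,0,0,0,0],[0,0,0,0,0]]'
python3 - <<'E'
from h import *
a=cams.capture('side')[...,::-1];b=cams.capture('scene')[...,::-1]
cv2.imwrite('pics/s9.png',b)
cv2.imwrite('pics/w5.png',np.vstack([np.hstack([cv2.resize(a[120:210,250:350],(400,300),interpolation=2),cv2.resize(b[160:260,105:215],(396,300),interpolation=2)]),np.hstack([cv2.resize(a,(400,300)),cv2.resize(b,(396,300))])]))
s=sense();print(s['tcp_pos'],s['wrist_force'],s['time_s'])
E
```

```text
time_s: 8.82
tcp_pos: [0.525, -0.1427, 0.1367]
ee_rot: [[-0.945, -0.327, 0.001], [-0.327, 0.945, -0.0], [-0.001, -0.001, -1.0]]
wrist_force: [-0.1, 0.2, -0.2]
gripper_width: 0.005
time_s: 9.7
tcp_pos: [0.5541, -0.1326, 0.1362]
ee_rot: [[-0.945, -0.327, 0.0], [-0.327, 0.945, -0.0], [-0.0, -0.0, -1.0]]
wrist_force: [-1.5, 0.2, 0.1]
gripper_width: 0.006
time_s: 10.58
tcp_pos: [0.5733, -0.1257, 0.1362]
ee_rot: [[-0.945, -0.327, -0.0], [-0.327, 0.945, 0.0], [0.0, 0.0, -1.0]]
wrist_force: [-0.8, 0.3, 0.3]
gripper_width: 0.003
time_s: 11.82
tcp_pos: [0.4952, 0.1001, 0.2851]
ee_rot: [[-0.945, -0.327, 0.0], [-0.327, 0.945, -0.0], [-0.0, -0.0, -1.0]]
wrist_force: [0.4, -0.0, 0.6]
gripper_width: 0.005
[0.4955148  0.09932894 0.28500509] [-0.73560238 -0.31235351 -0.51868179] 11.925
```

View pics/w5.png

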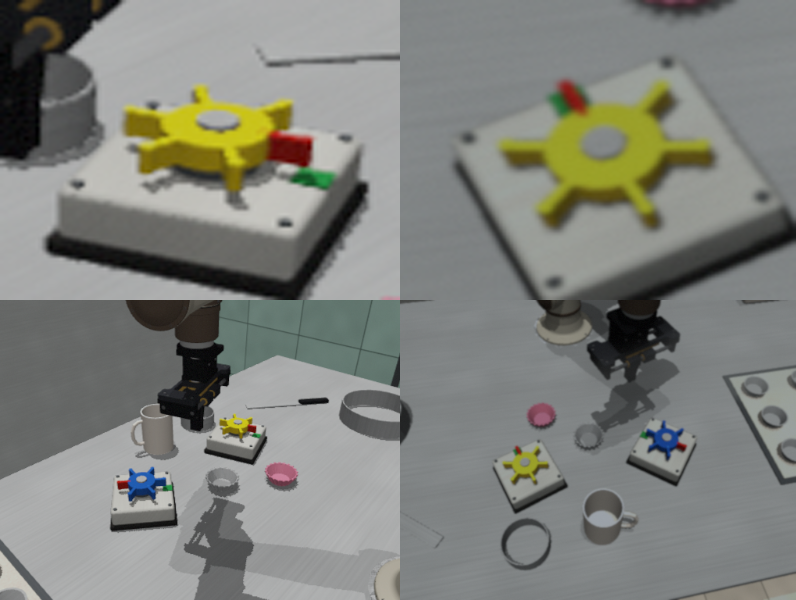

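The red tab now stands over the green pointer, at (572,97) in the top-right crop. The blue counter, tin, ring and jug look unchanged, and the arm is clear.

```bash
python3 -c "
from station import job
print(job.finish_job())"
```

```text
the job is handed in; nothing more can be done
None
```

The yellow counter now stands at three clicks, with its red tab over the green pointer, and the job is handed in. I turned it with three separate clockwise flicks of the shut fingertips. After each flick I stopped the finger and took pictures, then lifted clear to go back for the next.

- **Clicks:** pictures after the first and second flick showed one step each; after the third, both camera views showed the red tab over the pointer.
- **Force:** the wrist-force readings I took between moves were about 1.5 N at most per axis.
- **Time:** the run took about 12 s of the 56 s allowed.
- **Other things:** the blue counter, tart tin, cake ring and jug looked unmoved in the last pictures. I judged that by eye and did not measure it.
- **Disagreements:** estimates of the wheel's centre agreed within about 3 mm. The exception was one rough side-view guess, about 1 cm off from a poorly picked pixel, which I did not use.

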